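# Unstack the service tins onto their shaped trays

### The arm

A 7-joint arm with a two-finger parallel gripper is mounted at the origin on the work surface. World frame = base frame: x ahead of the robot, y to its left, z up, the work surface at z = 0. Lengths are in mm, angles in degrees, forces in N, time in s.
With the tool pointing down it reaches from about 425 to 800 mm from the base axis. Payload 8.3 kg.
Tool frame: the origin (TCP) lies midway between the tips of the shut fingers; the grasp point (between the pads) lies 19 mm behind it; x points along the fingers, y is the direction in which the jaws open and shut, and the axes are right-handed (so a half turn about x gives the same grasp; the last joint's range is limited). The gripper opens to 85 mm and grips with 20 to 120 N. Pads are 22 mm wide; open, the fingers measure 114 mm over their backs; the gripper's body (76 mm by 85 mm) begins 54 mm behind the grasp point. The pads swing forward as they close: fully open they stand 13 mm farther back than shut.
Start: joints at [69.219, 21.967, 0.94, 78.501, -0.361, 79.538, -2.664], TCP at [184.619, -597.091, 209.679] pointing down, gripper open.
Joint ranges: [-169.22, 169.22], [-14.56, 117.87], [-87.37, 89.26], [10.42, 133.3], [-82.24, 262.24], [0.94, 117.77], [-172.7, 172.7]. Speed limits (degrees/s): [136.94, 136.94, 172.46, 172.46, 180, 180, 180].

### API

Orientations are given as a 3x3 rotation matrix whose columns are the frame's x, y, z axes.
In Python, from rig import ctrl, hand, monitor, capture gives the robot as it stands. The module is installed in compiled form; this text tells all that it offers. Calls block until the motion is done:
- ctrl.reach(position, orientation): joint-space move of the TCP to a pose.
- ctrl.servo_line(position, orientation=None, vel=150): straight line of the TCP; orientation=None keeps the orientation; vel is the mean speed in mm/s.
- ctrl.set_joints(angles): joint-space move.
- hand.move_gripper(opening, f_grip=None): opening from 0.0 (shut) to 1.0 (fully open); f_grip is the grip in N (None keeps the last); returns when the fingers have stopped.
- ctrl.sleep(seconds).
- ctrl.inverse_kinematics(position, orientation): joint angles nearest the present ones, or None.
- monitor.sense(): the state.
- capture(name): name is "side" or "top" or "wrist"; returns a dict with "pixels" (420x560x3 uint8, red, green, blue), "K" (3x3 intrinsics, pixels), "R" (3x3) and "t" (3): a world point X has camera coordinates R X + t. Camera axes: x right, y down, z forward; pixel columns grow to the right and rows downward; lengths in mm; the calibration is good to about 2 mm. A picture is of the moment at which its call begins. There is no depth.
A pose or a line that the arm cannot do raises ctrl.IKError and nothing moves.
- ctrl.close_job(): hands the job in, once; it reports no verdict.
The state is a dict: "t": time; "qpos": joint angles; "dq": joint speeds; "effort": joint torques, N m; "ee_pos": TCP position; "orientation": TCP orientation; "force": force on the tool from outside, world axes, zero at the start; "ft_torque": the same for the moment, N m; "gripper_width": opening from 0.0 (shut) to 1.0 (fully open).
Only numpy, scipy, OpenCV 4.12 (cv2) and the standard library are available. Lean on these libraries where they do the work, as an engineer would, in place of code of your own. Each camera call takes 0.05 s, during which the arm holds its last target.

### The job

Take apart the stack of washed steel tins and put each tin upright, lid up, in the black tray of its own shape, lying flat on the tray floor inside the rim. Set the tins down without dropping any or knocking them off the stack, and leave the white china pot and the pepper shaker standing where they are.

Things in the scene. Friction and masses are not known exactly. Their poses are not given: they have to be found in the camera images.
- long_tin: Lidded stainless-steel tin, a plain rectangular block 150 x 56 x 44 mm high with straight sides and a flat lid, about 0.3 kg. Bottom of the stack. Origin at the centre of its underside, z up. Its x axis runs along the 150 mm length, y across the 56 mm width.
- oblong_tin: Lidded stainless-steel tin with straight sides and semicircular ends, 110 x 52 x 44 mm high, about 0.22 kg. Second from the bottom, standing loose on the long tin. Origin at the centre of its underside, z up. x along the 110 mm length, y across the 52 mm width.
- square_tin: Lidded stainless-steel tin, 50 x 50 x 44 mm high, about 0.13 kg. Third from the bottom, standing loose on the oblong tin. Origin at the centre of its underside, z up. x and y square to its sides.
- round_tin: Lidded stainless-steel tin, a cylinder 44 mm across and 44 mm high, about 0.1 kg. Top of the stack, standing loose on the square tin. Origin at the centre of its underside, z up.
- long_tray: Black rectangular storage tray, 182 x 88 mm outside, the longest, for the long tin. Its floor is lined dark grey. The floor's top is 4 mm above the table, and a low round-topped rim, 6 mm higher than the floor, runs around it with about 10 mm of room on every side of the tin. Fixed to the table. Origin at the centre of its underside, on the table; z up, x along its length.
- oblong_tray: Black storage tray with semicircular ends, 142 x 84 mm outside, for the oblong tin. Its floor is lined dark grey. The floor's top is 4 mm above the table, and a low round-topped rim, 6 mm higher than the floor, runs around it with about 10 mm of room on every side of the tin. Fixed to the table. Origin at the centre of its underside, on the table; z up, x along its length.
- square_tray: Black square storage tray, 82 x 82 mm outside, for the square tin. Its floor is lined dark grey. The floor's top is 4 mm above the table, and a low round-topped rim, 6 mm higher than the floor, runs around it with about 10 mm of room on every side of the tin. Fixed to the table. Origin at the centre of its underside, on the table; z up, x and y square to its sides.
- round_tray: Black round storage tray, 76 mm across outside, for the round tin. Its floor is lined dark grey. The floor's top is 4 mm above the table, and a low round-topped rim, 6 mm higher than the floor, runs around it with about 10 mm of room on every side of the tin. Fixed to the table. Origin at the centre of its underside, on the table; z up.
- ramekin: Bystander: white china pot, 58 mm across, 38 mm high, loose, standing about 110 mm from the middle of the square tray, on the robot's side of it. Origin at the centre of its underside.
- shaker: Bystander: white china pepper shaker, 38 mm across, 66 mm high, loose, standing about 110 mm from the middle of the round tray, on the side away from the robot. Origin at the centre of its underside.
Mind the look-alikes: they are no part of the job. Leave any turquoise look-alike of the square_tray alone.

How it is judged:
By the outcome, as a careful person would: the job done as asked, in the order asked, and still so for the second after the job is handed in, with the robot touching nothing.
It also fails if it takes over 109 s, if anything falls off the work surface, if the arm or the gripper's body presses on something with over 40 N, if the wrist force passes 120 N, or if a joint passes its speed limit or range.

## Working session

There is one attempt and no reset: what is moved stays moved. The work goes in short steps, each a Python script; the robot and the scene stay as the last script left them, time stands still between calls to the robot, and variables do not carry over. Pictures are saved under pics/ and viewed, and the job is handed in when it is done.

```bash
mkdir -p pics; ls
python3 - <<'E'
from rig import ctrl,hand,monitor,capture
import cv2,numpy as np,pickle
for n in ["side","top","wrist"]:
    c=capture(n); cv2.imwrite(f"pics/{n}0.png",cv2.cvtColor(c["pixels"],cv2.COLOR_RGB2BGR)); pickle.dump(c,open(f"pics/{n}0.pkl","wb"))
    print(n,c["K"].round(1).tolist(),c["R"].round(3).tolist(),c["t"].round(1).tolist(),(-c["R"].T@c["t"]).round(0))
s=monitor.sense();print(s["t"],s["ee_pos"],s["orientation"].round(3) if hasattr(s["orientation"],'round') else s["orientation"],s["force"],s["gripper_width"])
E
```

```text
pics
side [[502.5, 0.0, 280.5], [0.0, 502.5, 212.6], [0.0, 0.0, 1.0]] [[-0.761, -0.648, -0.001], [-0.455, 0.535, -0.712], [0.462, -0.541, -0.703]] [377.8, 283.2, 1040.7] [-64. 657. 933.]
top [[420.9, 0.0, 281.5], [0.0, 420.9, 209.2], [0.0, 0.0, 1.0]] [[-0.018, -1.0, -0.017], [-0.988, 0.02, -0.156], [0.156, 0.014, -0.988]] [25.4, 483.7, 1178.9] [ 294.   -0. 1240.]
wrist [[301.5, 0.0, 282.8], [0.0, 301.5, 210.0], [0.0, 0.0, 1.0]] [[0.295, -0.956, -0.002], [-0.922, -0.285, 0.262], [-0.251, -0.075, -0.965]] [-623.7, -33.5, 377.8] [ 248. -577.  372.]
0.15 [ 184.52928752 -596.68902858  208.88640966] [[-0.     0.295 -0.955]
 [ 0.001 -0.955 -0.295]
 [-1.    -0.002  0.   ]] [ 0.23632563 -0.60478942 -0.57309921] 0.9975739800102299
```

View pics/top0.png

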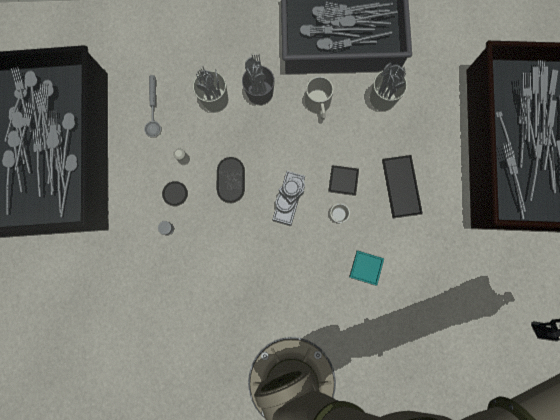

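View pics/side0.png

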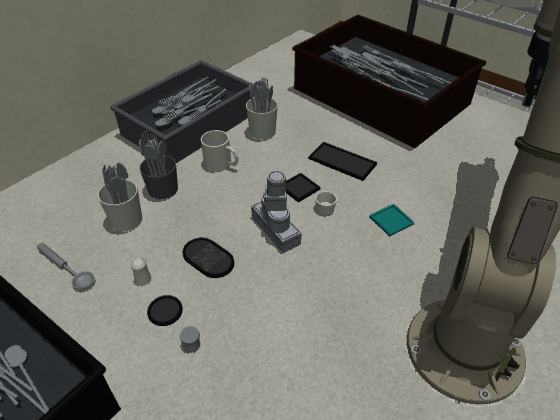

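View pics/wrist0.png

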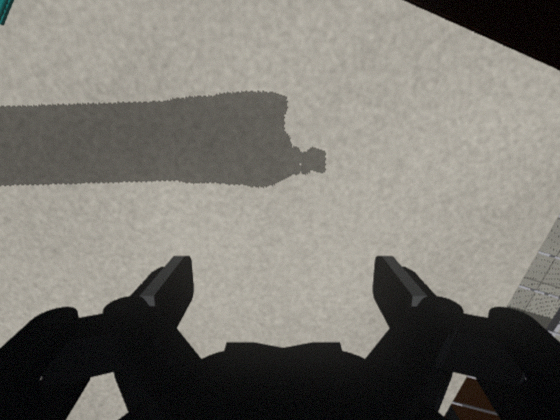

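The top view shows the stack near (288,195), with trays: round (175,193), oblong (231,180), square (343,180) and long (402,186). The ramekin is at (339,213), the shaker at (180,155) and the turquoise decoy at (366,267). Next I'll measure the trays.

```bash
cat > h.py <<'E'
import cv2,numpy as np,pickle
def back(c,px,z):
    px=np.atleast_2d(np.asarray(px,float)); K,R,t=map(np.asarray,(c["K"],c["R"],c["t"]))
    C=-R.T@t; d=np.c_[px,np.ones(len(px))]@np.linalg.inv(K).T@R
    s=(z-C[2])/d[:,2]; return (C+d*s[:,None])[:,:2]
def proj(c,P):
    P=np.atleast_2d(np.asarray(P,float)); K,R,t=map(np.asarray,(c["K"],c["R"],c["t"]))
    q=(P@R.T+t)@K.T; return q[:,:2]/q[:,2:]
def save(c,n,box=None,k=1):
    im=cv2.cvtColor(c["pixels"],cv2.COLOR_RGB2BGR)
    if box: x0,y0,x1,y1=box; im=im[y0:y1,x0:x1]
    cv2.imwrite(f"pics/{n}.png",cv2.resize(im,None,fx=k,fy=k,interpolation=cv2.INTER_CUBIC))
def trays(c,seeds,z=8,thr=75):
    g=c["pixels"].max(2); out={}
    n,lab=cv2.connectedComponents((g<thr).astype(np.uint8))
    for k,s in seeds.items():
        w=lab[int(s[1])-4:int(s[1])+5,int(s[0])-4:int(s[0])+5].ravel(); l=np.bincount(w[w>0]).argmax()
        m=(lab==l).astype(np.uint8)
        ct=max(cv2.findContours(m,0,cv2.CHAIN_APPROX_NONE)[0],key=cv2.contourArea)[:,0]
        P=back(c,ct,z).astype(np.float32)
        r=cv2.minAreaRect(P); bx=cv2.boxPoints(r); e=bx[1]-bx[0]; f=bx[2]-bx[1]
        if np.hypot(*e)<np.hypot(*f): e=f
        out[k]=(np.array(r[0]),np.degrees(np.arctan2(e[1],e[0]))%180,sorted(r[1])); print(k,np.round(r[0],1),round(out[k][1],1),np.round(sorted(r[1]),1))
    return out
E
python3 - <<'E'
from h import *
T=pickle.load(open("pics/top0.pkl","rb"));S=pickle.load(open("pics/side0.pkl","rb"))
seeds=dict(round=(175,193),oblong=(231,180),square=(343,180),long=(402,186))
a=trays(T,seeds)
sd={k:proj(S,[[*v[0],5]])[0] for k,v in a.items()};print({k:v.round() for k,v in sd.items()})
trays(S,sd)
save(T,"t0s",(250,150,330,240),7);save(S,"s0s",(230,150,350,260),6)
E
```

```text
round [544.7 336.1] 62.5 [70.9 74.3]
oblong [573.7 161.3] 43.8 [2.1 4.3]
square [ 574.6 -170. ] 80.6 [81.  81.4]
long [ 552.4 -341.7] 6.8 [ 89.5 180.2]
{'round': array([165., 309.]), 'oblong': array([213., 256.]), 'square': array([299., 186.]), 'long': array([341., 160.])}
round [541.4 338.9] 130.4 [75.8 78.3]
oblong [579.5 172.1] 179.7 [ 87.7 145. ]
square [ 582.4 -150.6] 55.9 [110.4 147.8]
long [ 548.  -339.6] 6.9 [ 99.  182.9]
```

```bash
true
python3 - <<'E'
from h import *
T=pickle.load(open("pics/top0.pkl","rb"));S=pickle.load(open("pics/side0.pkl","rb"))
seeds=dict(round=(175,193),oblong=(222,180),square=(343,180),long=(402,186))
for th in(60,90,105): a=trays(T,seeds,thr=th)
E
```

```text
Traceback (most recent call last):
  File "h.py", line 17, in trays
    w=lab[int(s[1])-4:int(s[1])+5,int(s[0])-4:int(s[0])+5].ravel(); l=np.bincount(w[w>0]).argmax()
                                                                      ~~~~~~~~~~~~~~~~~~~~~~~~~~^^
ValueError: attempt to get argmax of an empty sequence
```

View pics/t0s.png

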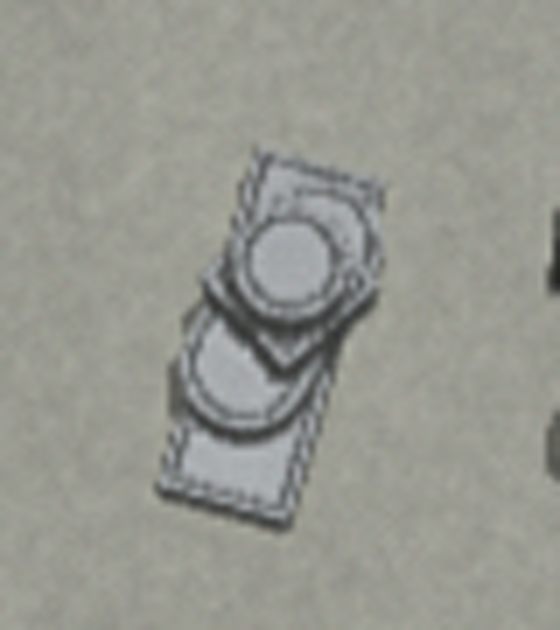

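View pics/s0s.png

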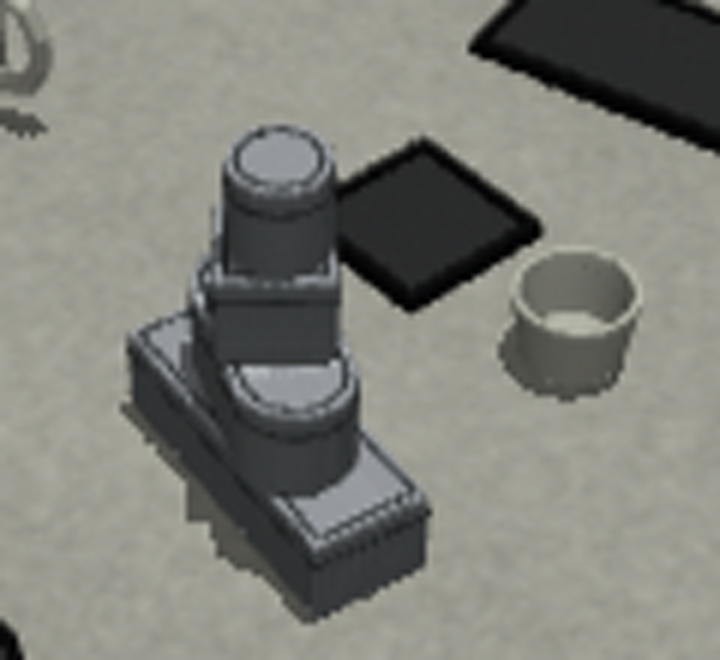

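```bash
cat >> h.py <<'E'
DIM=dict(long=(150,56),oblong=(110,52),square=(50,50),round=(44,44))
def outline(kind,p,z,a,b):
    x,y,th=p; th=np.radians(th)
    if kind in('round','oblong'):
        r=b/2; L=a/2-r; t=np.linspace(-np.pi/2,np.pi/2,20)
        q=np.r_[np.c_[L+r*np.cos(t),r*np.sin(t)],np.c_[-L-r*np.cos(t),-r*np.sin(t)]]
    else: q=np.array([[a,b],[-a,b],[-a,-b],[a,-b]])/2
    R=np.array([[np.cos(th),-np.sin(th)],[np.sin(th),np.cos(th)]])
    q=q@R.T+[x,y]; return np.c_[q,np.full(len(q),z)]
def overlay(c,items,n,box,k):
    im=cv2.cvtColor(c["pixels"],cv2.COLOR_RGB2BGR); x0,y0,x1,y1=box
    im=cv2.resize(im[y0:y1,x0:x1],None,fx=k,fy=k,interpolation=cv2.INTER_CUBIC)
    cols=[(0,0,255),(0,255,0),(255,128,0),(0,255,255),(255,0,255)]
    for i,(kind,p,z,a,b) in enumerate(items):
        q=(proj(c,outline(kind,p,z,a,b))-[x0,y0]+.5)*k-.5
        cv2.polylines(im,[np.round(q*8).astype(np.int32)],True,cols[i%5],1,cv2.LINE_AA,3)
    cv2.imwrite(f"pics/{n}.png",im)
E
python3 - <<'E'
from h import *
T=pickle.load(open("pics/top0.pkl","rb"));S=pickle.load(open("pics/side0.pkl","rb"))
for th in(68,75,85):
    trays(T,dict(round=(167,193),oblong=(222,180),square=(335,180),long=(400,160)),thr=th)
f=lambda p,k,o:(np.array(p)+.5)/k-.5+o
t=lambda p,z:back(T,f(p,7,[250,150]),z)
L=t([(260,150),(383,187),(288,527),(160,488)],44);print(L.round(),L.mean(0),np.hypot(*(L[1]-L[0])),np.hypot(*(L[2]-L[1])))
print("sq",t([(205,280),(378,290),(288,370)],132).round(1))
print("rd",t([(291,262)],176), "side",back(S,f([[279,160]],6,[230,150]),176))
print("ob ends",t([(240,437),(335,190)],88))
print("ramekin",back(T,[[339,213]],38),"shaker",back(T,[[180,155]],60),"jar",back(T,[[165,228]],35))
E
```

```text
round [543.2 334.9] 88.8 [70.1 72.6]
oblong [583.  168.1] 0.4 [ 81.3 138.6]
square [ 574.8 -169.6] 80.5 [80.3 80.8]
long [ 552.6 -341.7] 7.0 [ 88.9 179.7]
round [544.7 336.1] 62.5 [70.9 74.3]
oblong [582.9 168. ] 0.4 [ 81.5 138.7]
square [ 574.6 -170. ] 80.6 [81.  81.4]
long [ 552.4 -341.7] 6.8 [ 89.5 180.2]
round [544.2 336.4] 64.3 [72.3 74.1]
oblong [583.  168.3] 179.8 [ 81.6 138.7]
square [ 574.3 -169.9] 171.2 [81.7 81.8]
long [ 552.9 -341.6] 6.8 [ 89.5 181.3]
[[596.  -1.]
 [579. -52.]
 [437. -10.]
 [455.  43.]] [516.66695817  -5.04101035] 53.561418323606254 147.72483507637116
sq [[522.9  21. ]
 [517.6 -45.2]
 [487.2 -10.1]]
rd [[519.91186517 -11.67993091]] side [[519.06635686 -11.25058559]]
ob ends [[468.34839148   9.03677474]
 [567.62295904 -30.86350457]]
ramekin [[ 469.78782228 -149.36216664]] shaker [[646.35442555 308.31243387]] jar [[436.47503356 354.03689415]]
```

```bash
cat >> h.py <<'E'
def ori(a):
    a=np.radians(a);c,s=np.cos(a),np.sin(a)
    return np.array([[0,c,s],[0,s,-c],[-1,0,0]])
def snap(name,n):
    from rig import capture
    c=capture(name); pickle.dump(c,open(f"pics/{n}.pkl","wb")); save(c,n); return c
def st(msg=""):
    from rig import monitor
    s=monitor.sense(); print(msg,round(s["t"],2),np.round(s["ee_pos"],1),"F",np.round(s["force"],1),"w",round(s["gripper_width"],3)); return s
E
python3 - <<'E'
from h import *
from rig import ctrl,hand
print(ctrl.inverse_kinematics([518,-9,360],ori(-105)))
ctrl.servo_line([184.6,-597,330],vel=250);st()
ctrl.reach([518,-9,350],ori(-105));print(st()["qpos"])
c=snap("wrist","w1")
E
```

```text
[  31.05153816   10.36316206  -39.92848376   76.69127135    6.65846764
   95.29030439 -112.79714406]
 0.78 [ 184.6 -597.   330.1] F [ 0.4 -0.4 -1.2] w 0.998
 3.18 [518.1 -10.1 349.8] F [ 0.3 -0.3  0.2] w 0.998
[  31.55186163   10.3421591   -40.19184178   78.02205142    6.67381984
   94.03755714 -112.79862002]
```

View pics/w1.png

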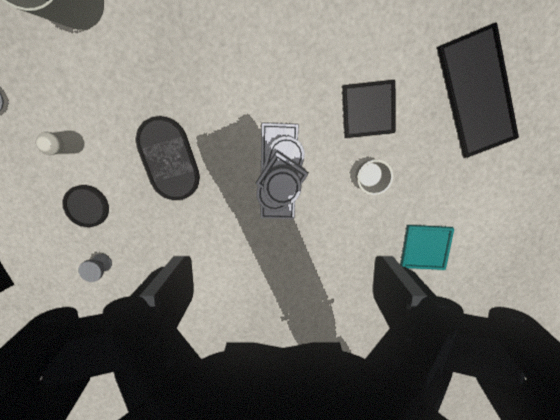

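Run:
```python
from h import *
c=pickle.load(open("pics/w1.pkl","rb"));T=pickle.load(open("pics/top0.pkl","rb"));S=pickle.load(open("pics/side0.pkl","rb"))
it=[("long",(517,-5,-17),44,150,56),("oblong",(518,-11,-22),88,110,52),("square",(520,-12,41),132,50,50),("round",(519.5,-11.5,0),176,44,44)]
overlay(c,it,"w1o",(240,110,325,225),5)
overlay(T,it,"t0o",(250,150,330,240),6);overlay(S,it,"s0o",(240,160,320,250),6)
im=[cv2.imread(f"pics/{n}.png") for n in("w1o","t0o","s0o")]
h=max(i.shape[0] for i in im)
im=np.hstack([cv2.copyMakeBorder(i,0,h-i.shape[0],0,0,0) for i in im]);f=800/im.shape[1]
cv2.imwrite("pics/cmp.png",im[:, :]) ;print(im.shape)
cv2.imwrite("pics/cmpA.png",im[:, :785])
cv2.imwrite("pics/cmpB.png",im[:, 425:1225])
tr=[("round",(544.3,336,0),9,72,72),("oblong",(583,168,0.3),9,138,80),("square",(574.6,-169.9,80.7),9,78,78),("long",(552.6,-341.7,6.9),9,178,84)]
overlay(c,tr,"w1t",(40,0,540,240),1.6)
```

```text
(575, 1385, 3)
```

View pics/cmpA.png

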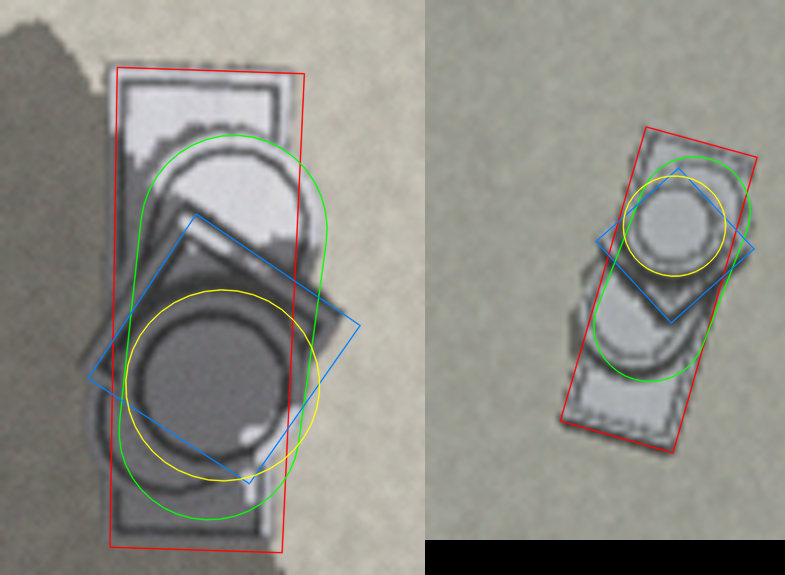

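View pics/s0o.png

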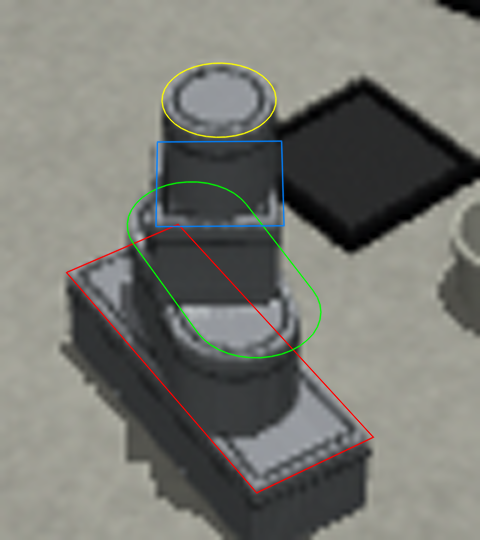

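View pics/w1t.png

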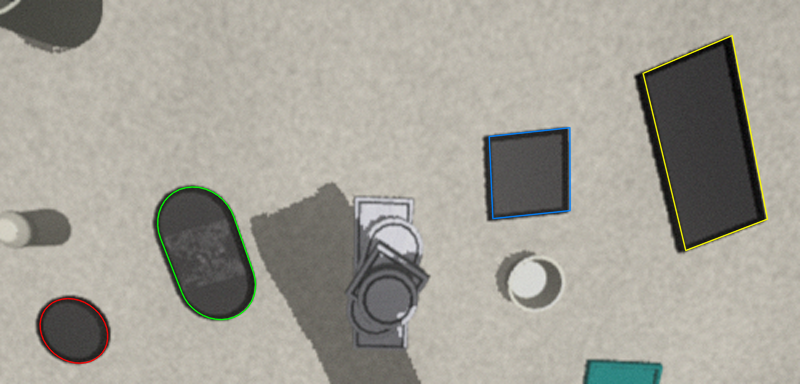

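Trays fit in all views. The oblong estimate is a little off, so I'll look again once it's uncovered. Round tin first.

```bash
cat >> h.py <<'E'
def pick(x,y,jaw,zb,force,dz=8,over=60):
    from rig import ctrl,hand
    O=ori(jaw)
    ctrl.reach([x,y,zb+dz+over],O)
    ctrl.servo_line([x,y,zb+dz],vel=100); st("down")
    hand.move_gripper(0.0,f_grip=force); s=st("grip"); return s
def place(x,y,jaw,dz=8,zt=5,hi=60,vel=220):
    from rig import ctrl,hand
    O=ori(jaw)
    ctrl.reach([x,y,zt+dz+hi],O); st("over")
    ctrl.servo_line([x,y,zt+dz+10],vel=120)
    ctrl.servo_line([x,y,zt+dz],vel=25); st("set")
E
python3 - <<'E'
from h import *
from rig import ctrl,hand
ctrl.set_joints([1,10,0,78,0,92,0]);st("j")
for p,a in [((519.5,-11,200),0),((544.3,336,20),32)]:
    print(ctrl.inverse_kinematics(p,ori(a)))
ctrl.servo_line([519.5,-11,235],ori(0),vel=150)
s=st("pre");print(s["qpos"])
ctrl.servo_line([519.5,-11,140],vel=90);st("dn")
snap("side","s2")
hand.move_gripper(0.0,f_grip=30);st("g")
ctrl.servo_line([519.5,-11,150],vel=50)
snap("side","s3");snap("wrist","w3");st()
a=cv2.imread("pics/s2.png")[130:290,200:360];b=cv2.imread("pics/s3.png")[130:290,200:360]
cv2.imwrite("pics/s23.png",cv2.resize(np.hstack([a,b]),None,fx=2.5,fy=2.5))
E
```

```text
j 4.95 [539.5 -41.3 335.6] F [ 1.5 -0.3 -0.5] w 0.996
[-0.66087509  9.32851344 -1.85459952 95.80266298  0.31135756 74.87383738
 -2.57221269]
[-22.24252314  33.41972134 -17.1840766   87.97104148  10.80303574
  60.24439568 -10.1254491 ]
pre 5.82 [520.1 -11.3 236. ] F [-0.9 -0.5  0.5] w 1.002
[-0.6681928   8.31514267 -1.80094509 92.38168402  0.27454585 79.21697107
 -2.53098057]
dn 7.03 [520.  -11.  140.7] F [-0.3  0.5 -0.3] w 1.001
g 7.54 [519.8 -11.  140.4] F [-0.2  0.1  2.9] w 0.505
 7.99 [519.4 -11.  149.9] F [ 0.2  0.  -0.6] w 0.497
```

View pics/s23.png

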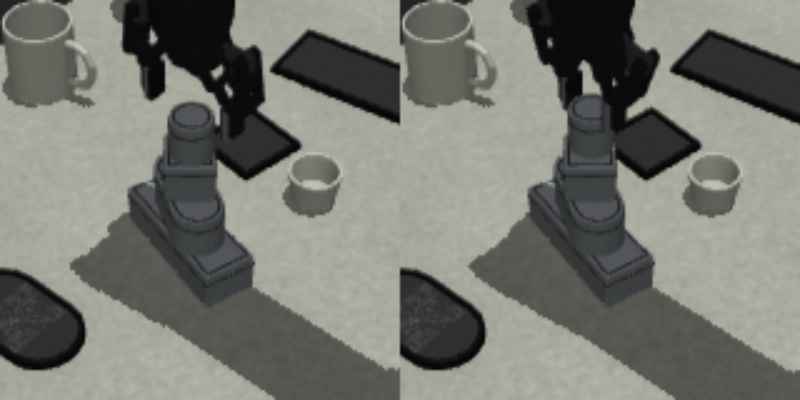

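Gripped at width 0.50 (43 mm) and lifted, and the rest of the stack stayed put. Now to place it.

Run:
```python
from h import *
from rig import ctrl,hand
ctrl.servo_line([519.5,-11,205],vel=150)
ctrl.reach([544.3,336,120],ori(30));st("over")
snap("wrist","w4");snap("side","s4")
ctrl.servo_line([544.3,336,25],vel=120);st()
ctrl.servo_line([544.3,336,13],vel=25);st("set")
snap("side","s5")
a=cv2.imread("pics/s4.png")[200:400,80:280];b=cv2.imread("pics/s5.png")[200:400,80:280]
cv2.imwrite("pics/s45.png",cv2.resize(np.hstack([a,b]),None,fx=2,fy=2))
```

```text
over 9.85 [545.9 333.6 120.6] F [-0.3 -0.3  0.1] w 0.501
 10.89 [544.9 336.4  25.9] F [ 0.1 -0.7 -0.1] w 0.499
set 11.53 [544.3 336.   12.9] F [ 0.7  0.4 -1.6] w 0.499
```

View pics/s45.png

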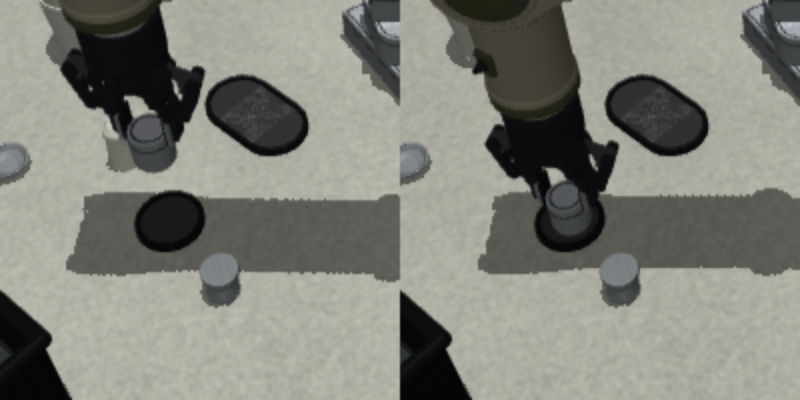

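View pics/w4.png

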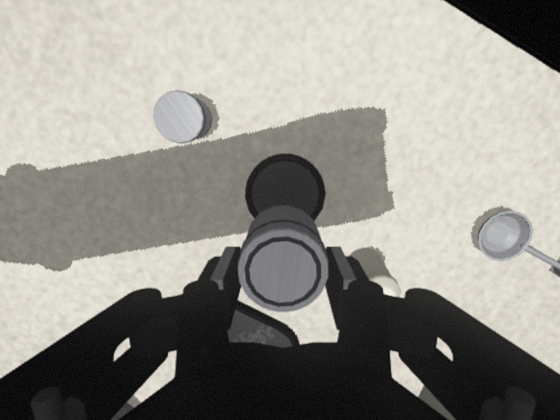

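```bash
cat >> h.py <<'E'
def settle(x,y,z,n=5,dz=0.6,lim=3.0):
    "lower in small steps until the floor pushes back, then open"
    from rig import ctrl,hand,monitor
    f0=np.mean([monitor.sense()["force"][2]]); 
    for i in range(n):
        z-=dz; ctrl.servo_line([x,y,z],vel=15); s=st("s")
        if s["force"][2]-f0>lim: break
    return z
E
python3 - <<'E'
from h import *
from rig import ctrl,hand
z=settle(544.3,336,13)
hand.move_gripper(1.0);st("open")
ctrl.servo_line([544.3,336,110],vel=150)
snap("wrist","w6");snap("side","s6")
ctrl.reach([500,-11,300],ori(0));print(st("view")["qpos"])
snap("wrist","w7"); 
a=cv2.imread("pics/s6.png")[200:400,80:280]
cv2.imwrite("pics/s6c.png",cv2.resize(a,None,fx=2,fy=2))
E
```

```text
s 11.82 [544.4 336.1  12.5] F [-0.1 -0.6 -0.3] w 0.498
s 12.07 [544.5 336.1  12.5] F [-2.1 -1.7  5.2] w 0.503
open 12.57 [544.3 336.   11.7] F [ 0.5 -0.4  0.3] w 1.001
view 14.96 [500.   -9.4 299. ] F [ 0.7 -0.2  0.6] w 1.001
[ 3.71483271  5.186729   -6.80039564 88.00672953  0.58387417 86.92916234
 -2.92790917]
```

View pics/w6.png

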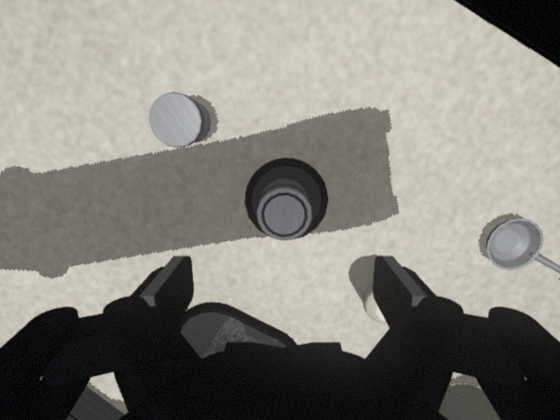

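View pics/w7.png

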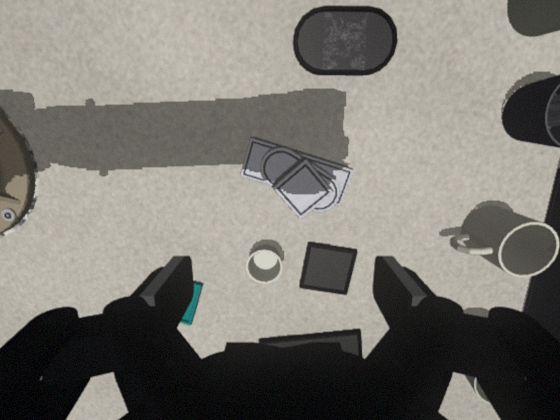

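The round tin sits in its tray. Now I'll zoom on the remaining stack.

Run:
```python
from h import *
from rig import capture
c=pickle.load(open("pics/w7.pkl","rb"))
save(c,"w7c",(235,125,360,225),6)
t=snap("top","t7")
it=[("long",(517,-5,-17),44,150,56),("oblong",(518,-8,-23),88,110,52),("square",(520,-12,41),132,50,50)]
overlay(c,it,"w7o",(235,125,360,225),6)
overlay(t,[("round",(544.3,336,0),48,44,44),("round",(544.3,336,0),9,72,72),]+it,"t7o",(150,140,330,240),4.4)
```

```text
(no output)
```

View pics/w7c.png

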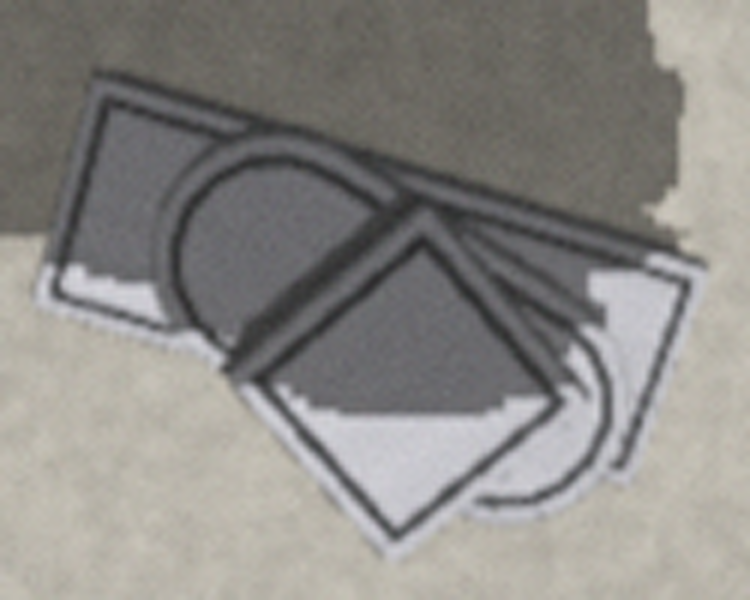

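View pics/w7o.png

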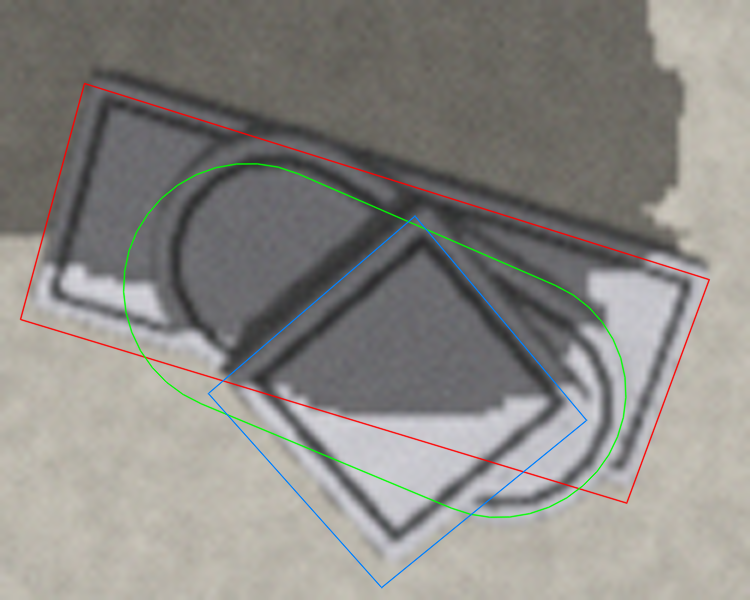

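View pics/t7o.png

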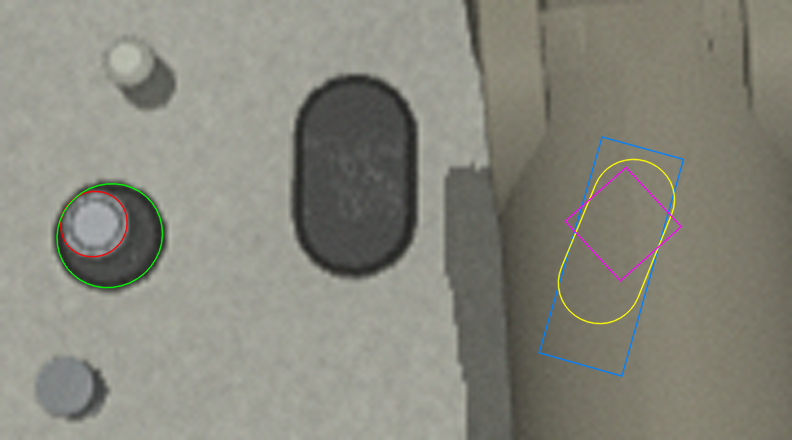

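Round is well placed. The square's estimate holds: its offset matches the camera shift seen on the long tin. Picking the square tin.

Run:
```python
from h import *
from rig import ctrl,hand
print(ctrl.inverse_kinematics([520,-12,170],ori(41)),ctrl.inverse_kinematics([574.6,-170,30],ori(80.7)))
ctrl.reach([520,-12,190],ori(41));st("pre")
ctrl.servo_line([520,-12,96],vel=100);st("dn")
hand.move_gripper(0.0,f_grip=30);st("g")
ctrl.servo_line([520,-12,106],vel=50)
snap("side","s8");st()
ctrl.servo_line([520,-12,170],vel=150)
snap("side","s9");snap("wrist","w9");st()
a=cv2.imread("pics/s8.png")[130:290,200:360];b=cv2.imread("pics/s9.png")[130:290,200:360]
cv2.imwrite("pics/s89.png",cv2.resize(np.hstack([a,b]),None,fx=2.5,fy=2.5))
```

```text
[ 5.36236136 10.79172904 -8.60597681 98.05260362  1.6952222  71.28199182
 37.36221016] [17.73849243 27.37629069 -5.60985688 94.82947558  3.04027021 57.94271206
 91.8387803 ]
pre 15.77 [520.3 -11.6 190.4] F [-0.6 -0.6 -0.5] w 1.0
dn 16.86 [520.6 -12.   96.7] F [-0.4 -0.5  0.4] w 1.002
g 17.28 [520.6 -11.8  96.7] F [-0.4  0.7  3.9] w 0.571
 17.68 [519.8 -12.1 105.9] F [-0.9  0.  -1.7] w 0.572
 18.36 [519.  -12.  168.4] F [ 0.1  0.4 -2. ] w 0.575
```

View pics/s89.png

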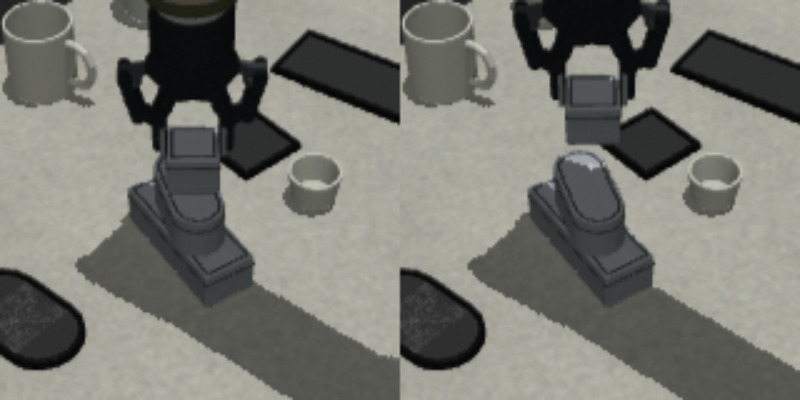

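View pics/w9.png

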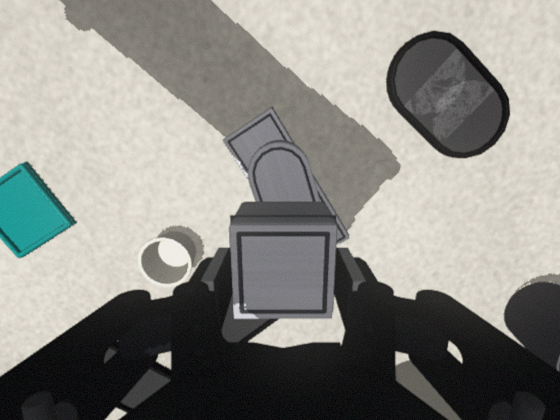

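The square is held square in the jaws and the stack is undisturbed. Placing it.

Run:
```python
from h import *
from rig import ctrl,hand
ctrl.reach([574.6,-170,100],ori(80.7));st("over")
ctrl.servo_line([574.6,-170,25],vel=120);st()
ctrl.servo_line([574.6,-170,13.5],vel=30);st("set")
snap("side","s10")
a=cv2.imread("pics/s10.png")[110:270,230:390]
cv2.imwrite("pics/s10c.png",cv2.resize(a,None,fx=3,fy=3))
```

```text
over 19.27 [ 574.5 -168.7   99.6] F [ 0.2  0.  -1.5] w 0.575
 20.04 [ 575.3 -169.9   25.9] F [ 0.9 -0.4 -1.9] w 0.577
set 20.57 [ 574.5 -170.    13.4] F [ 0.6 -0.3 -1.6] w 0.574
```

View pics/s10c.png

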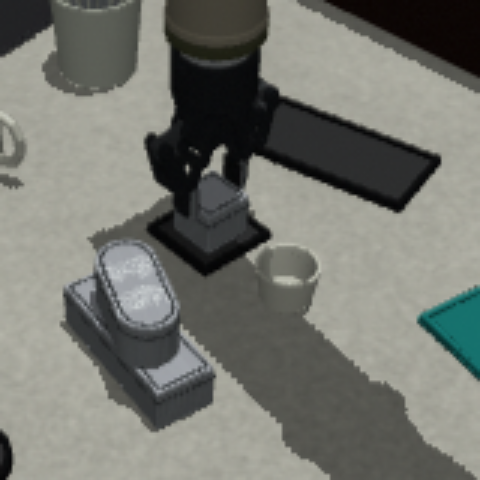

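Run:
```python
from h import *
from rig import ctrl,hand
z=settle(574.6,-170,13.5)
hand.move_gripper(1.0);st("open")
ctrl.servo_line([574.6,-170,110],vel=150)
snap("wrist","w11")
ctrl.reach([520,-8,260],ori(60));ctrl.sleep(0.15);st("view")
c=snap("wrist","w12");S=snap("side","s12")
it=[("long",(517,-5,-17),44,150,56),("oblong",(519,-8,-34),88,110,52)]
overlay(c,it,"w12o",(180,80,380,230),4)
overlay(S,it+[("square",(574.6,-170,80.7),48,50,50)],"s12o",(240,150,350,260),6)
```

```text
s 20.88 [ 574.6 -170.    12.9] F [-0.9  0.5 -1.7] w 0.577
s 21.12 [ 574.7 -170.    12.7] F [-3.   1.5  4.1] w 0.574
open 21.57 [ 574.6 -170.    12.2] F [ 0.2  0.1 -0.5] w 1.0
view 23.48 [519.7  -9.5 258.3] F [-0.1 -0.6 -0. ] w 1.002
```

View pics/w11.png

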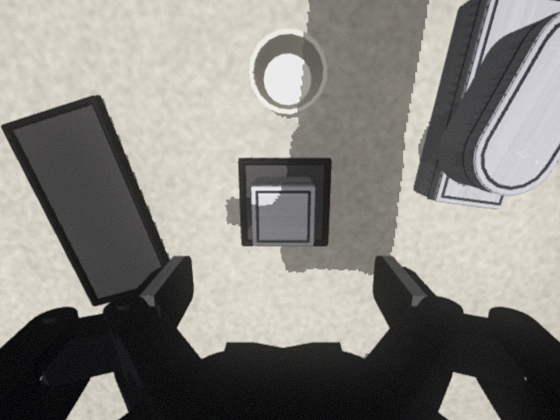

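View pics/w12o.png

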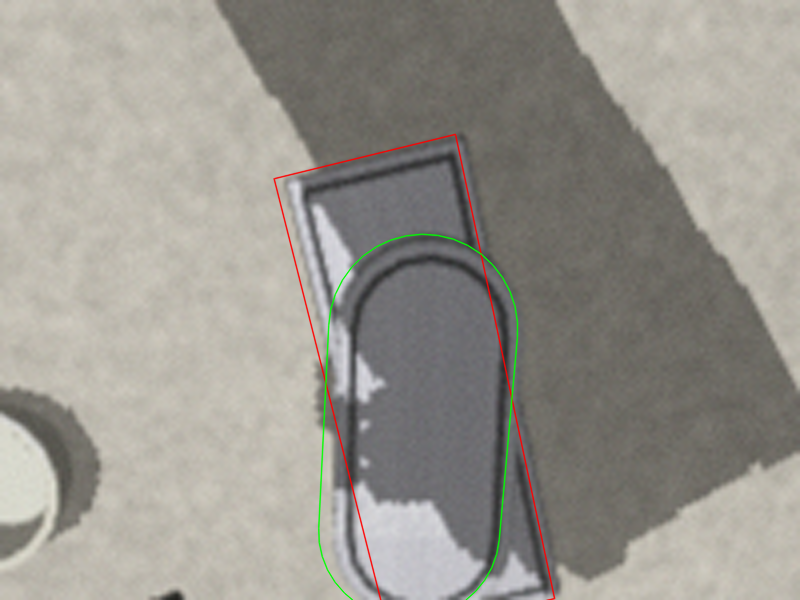

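View pics/s12o.png

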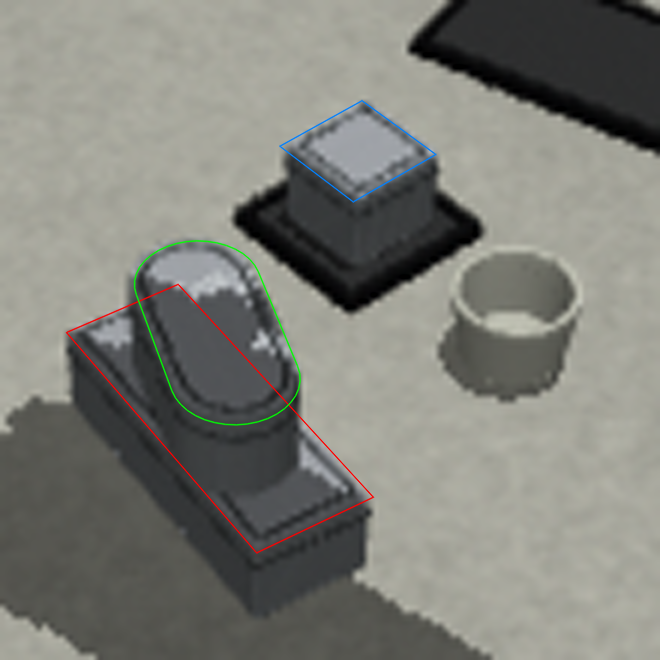

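The square is in its tray. The oblong fits at about (519,-8), yaw -33°. Picking it.

Run:
```python
from h import *
from rig import ctrl,hand
print(ctrl.inverse_kinematics([583,168,30],ori(90.3)))
x,y=518.5,-8
ctrl.reach([x,y,145],ori(57));st("pre")
ctrl.servo_line([x,y,52],vel=100);st("dn")
hand.move_gripper(0.0,f_grip=45);st("g")
ctrl.servo_line([x,y,62],vel=50)
snap("side","s13");st()
ctrl.servo_line([x,y,130],vel=150)
snap("side","s14");snap("wrist","w14");st()
a=cv2.imread("pics/s13.png")[130:290,200:360];b=cv2.imread("pics/s14.png")[130:290,200:360]
cv2.imwrite("pics/s134.png",cv2.resize(np.hstack([a,b]),None,fx=2.5,fy=2.5))
```

```text
[ -7.26310484  29.00169406 -15.65525725  93.20492586   8.77941793
  59.0014677   64.71729904]
pre 24.12 [518.9  -8.1 145.8] F [-0.4 -0.2  1.8] w 0.997
dn 25.2 [519.1  -8.   52.8] F [ 0.   0.7 -1.1] w 1.0
g 25.62 [519.1  -7.9  52.8] F [-0.4  1.9  6.2] w 0.6
 26.02 [518.4  -8.   62. ] F [-0.2 -0.1 -2. ] w 0.594
 26.72 [517.5  -8.  128.5] F [ 0.6 -0.1 -2. ] w 0.593
```

View pics/s134.png

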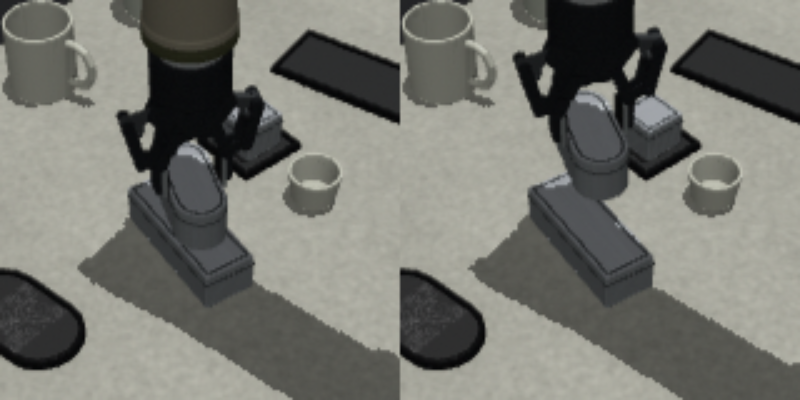

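View pics/w14.png

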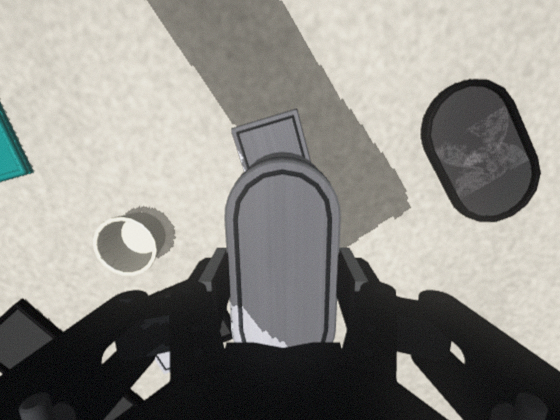

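The oblong is aligned in the jaws and lifted level. Placing it.

Run:
```python
from h import *
from rig import ctrl,hand
x,y=583,168
ctrl.reach([x,y,100],ori(90.3));st("over")
ctrl.servo_line([x,y,25],vel=120);st()
ctrl.servo_line([x,y,13.5],vel=30);st("set")
S=snap("side","s15");T=snap("top","t15")
overlay(S,[("oblong",(x,y,.3),50,110,52),("oblong",(x,y,.3),9,138,80)],"s15c",(150,200,270,300),5)
```

```text
over 27.5 [582.7 168.3  99. ] F [-0.  -0.6 -1.9] w 0.593
 28.27 [583.6 167.9  25.8] F [ 0.8  0.3 -1.4] w 0.591
set 28.81 [582.9 168.   13.4] F [ 0.1  0.4 -2. ] w 0.594
```

View pics/s15c.png

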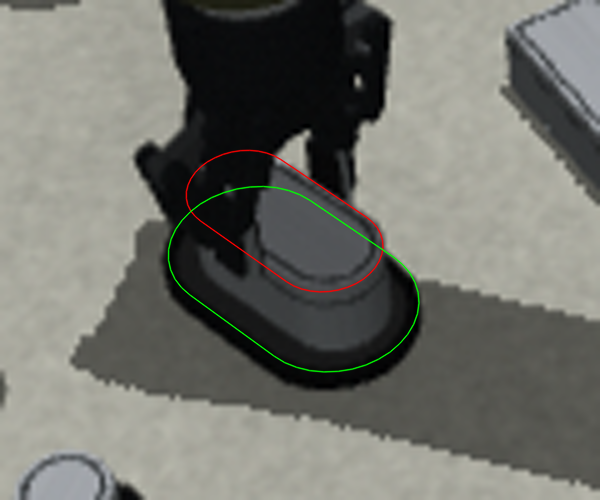

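Run:
```python
from h import *
from rig import ctrl,hand
x,y=583,168
z=settle(x,y,13.5)
hand.move_gripper(1.0);st("open")
ctrl.servo_line([x,y,110],vel=150)
snap("wrist","w16")
ctrl.reach([517,-5,210],ori(73));ctrl.sleep(0.2);st("view")
c=snap("wrist","w17");S=snap("side","s17")
it=[("long",(517,-5,-17),44,150,56)]
overlay(c,it,"w17o",(180,80,380,260),4)
overlay(S,it+[("oblong",(x,y,.3),48,110,52)],"s17o",(150,190,310,300),5)
```

```text
s 29.16 [583.  168.   12.9] F [-0.1  0.1 -1.4] w 0.593
s 29.41 [583.1 168.   12.8] F [-3.1 -1.6  5.2] w 0.593
open 29.85 [583.  168.   12.2] F [-0.1  1.   0.6] w 0.996
view 31.75 [516.9  -3.2 208.8] F [-0.9  0.5  0.1] w 0.999
```

View pics/w16.png

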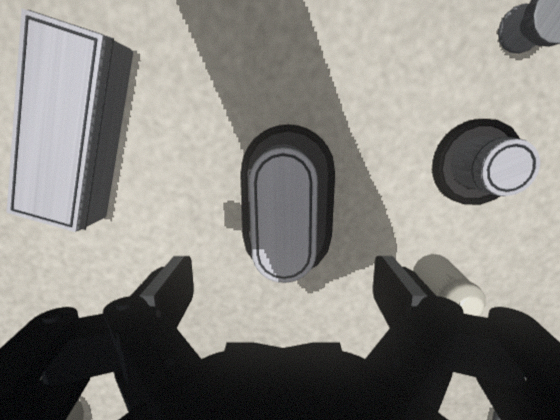

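View pics/w17o.png

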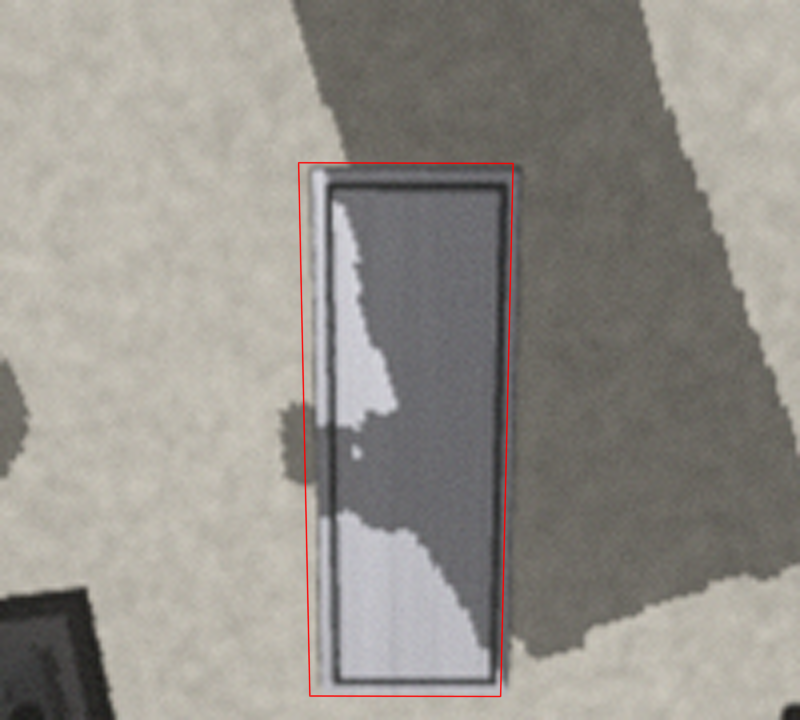

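View pics/s17o.png

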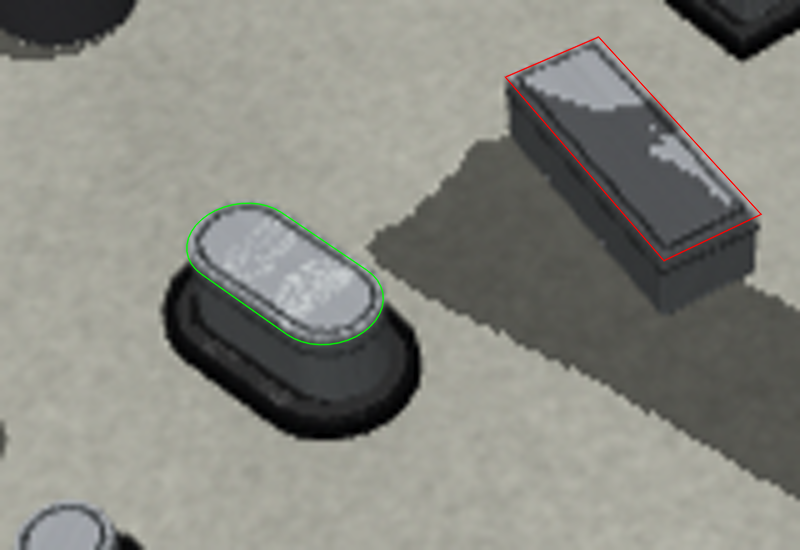

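Run:
```python
from h import *
from rig import ctrl,hand
print(ctrl.inverse_kinematics([552.2,-341.5,30],ori(96.8)))
x,y=516.5,-5
ctrl.servo_line([x,y,100],vel=200)
ctrl.servo_line([x,y,9],vel=90);st("dn")
hand.move_gripper(0.0,f_grip=60);st("g")
ctrl.servo_line([x,y,20],vel=50)
snap("side","s18");st()
ctrl.servo_line([x,y,110],vel=150)
S=snap("side","s19");snap("wrist","w19");st()
a=cv2.imread("pics/s18.png")[130:290,200:360];b=cv2.imread("pics/s19.png")[130:290,200:360]
cv2.imwrite("pics/s189.png",cv2.resize(np.hstack([a,b]),None,fx=2.5,fy=2.5))
```

```text
[ 29.7275632   32.63490051  -1.13431911  86.47931976   0.70011225
  60.8926972  125.23170923]
dn 33.71 [517.1  -5.    9.6] F [0.1 0.3 0.6] w 0.999
g 34.11 [517.2  -4.9  10. ] F [-1.2  0.7  5.5] w 0.635
 34.52 [516.4  -5.1  20. ] F [-0.3  0.3 -3.5] w 0.626
 35.38 [515.5  -5.  108.6] F [-0.1 -0.  -3.2] w 0.634
```

View pics/s189.png

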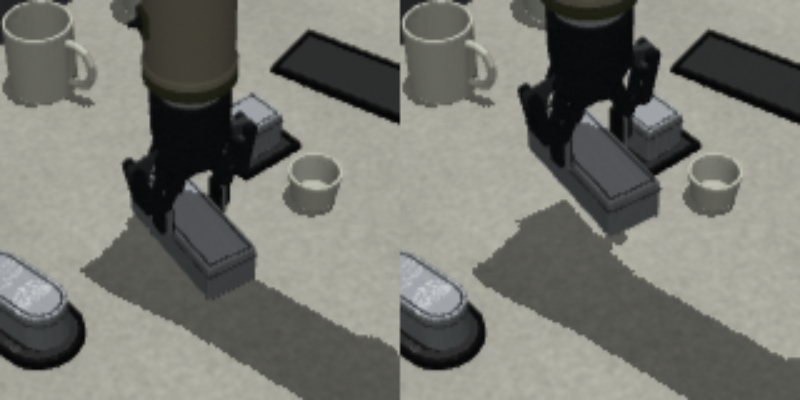

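View pics/w19.png

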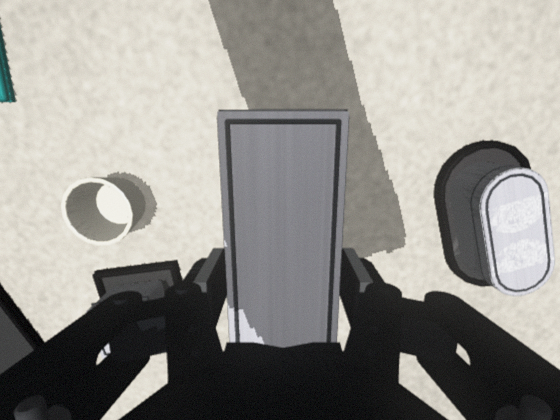

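The long tin is held level. I'll raise it well above the square tin before carrying it across.

```bash
python3 - <<'E'
from h import *
from rig import ctrl,hand
ctrl.servo_line([516.5,-5,190],vel=200)
x,y=552.2,-341.5
ctrl.reach([x,y,170],ori(96.8));st("over")
ctrl.servo_line([x,y,28],vel=120);ctrl.sleep(.1);st()
ctrl.servo_line([x,y,14.5],vel=30);st("set")
S=snap("side","s20");T=snap("top","t20")
it=[("long",(x,y,6.8),49,150,56),("long",(x,y,6.8),9,178,84)]
overlay(S,it,"s20c",(280,110,400,210),5);overlay(T,it,"t20c",(340,130,440,230),5)
cv2.imwrite("pics/st20.png",np.hstack([cv2.imread("pics/s20c.png")[:500,:400+100],cv2.imread("pics/t20c.png")[:500,:500]])[:,:1000][:, :1000][::1])
E
python3 -c "
import cv2;i=cv2.imread('pics/st20.png');cv2.imwrite('pics/st20b.png',cv2.resize(i,(800,400)))"
```

```text
over 37.21 [ 552.8 -339.5  169.3] F [ 0.3  0.1 -2.9] w 0.625
 38.64 [ 552.8 -341.9   29. ] F [ 0.2  0.3 -2.7] w 0.637
set 39.24 [ 552.1 -341.4   14.2] F [ 0.2 -0.2 -2.6] w 0.633
```

View pics/st20b.png

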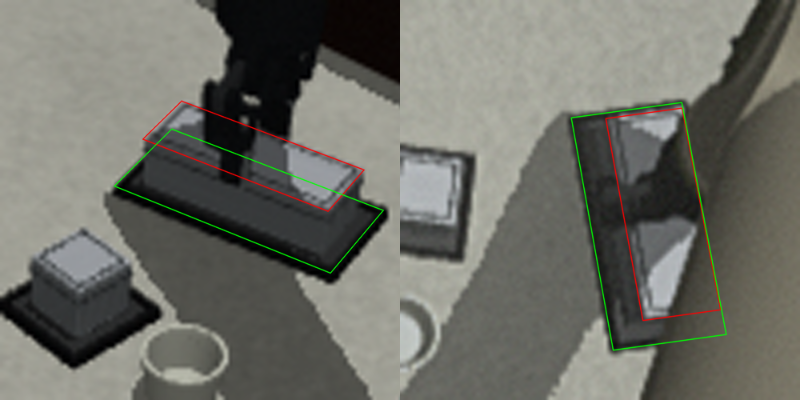

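The tin and tray match the overlays in both views, so I'll set it down and check everything.

Run:
```python
from h import *
from rig import ctrl,hand
x,y=552.2,-341.5
z=settle(x,y,14.5,n=7)
hand.move_gripper(1.0);st("open")
ctrl.servo_line([x,y,130],vel=150)
snap("wrist","w21")
ctrl.reach([184.6,-597,250],ori(-83+180) if 0 else ori(96));ctrl.sleep(.3);st("away")
S=snap("side","s21");T=snap("top","t21")
it=[("long",(x,y,6.8),48,150,56),("long",(x,y,6.8),9,178,84),("oblong",(583,168,.3),48,110,52),("oblong",(583,168,.3),9,138,80),("square",(574.6,-170,80.7),48,50,50),("square",(574.6,-170,80.7),9,78,78),("round",(544.3,336,0),48,44,44),("round",(544.3,336,0),9,72,72)]
overlay(T,it,"t21o",(150,130,440,240),2.75);save(T,"t21c",(150,130,440,240),2.75);save(S,"s21c",(100,100,420,360),2.4)
```

```text
s 39.59 [ 552.2 -341.5   14.1] F [-2.1 -0.3 -0.3] w 0.63
s 39.84 [ 552.3 -341.5   14. ] F [-2.7  1.9  5.5] w 0.631
open 40.26 [ 552.2 -341.6   13.2] F [-0.4 -0.1  0.4] w 0.999
away 43.23 [ 185.2 -596.8  249.8] F [ 0.2 -0.9  0.6] w 1.004
```

View pics/t21o.png

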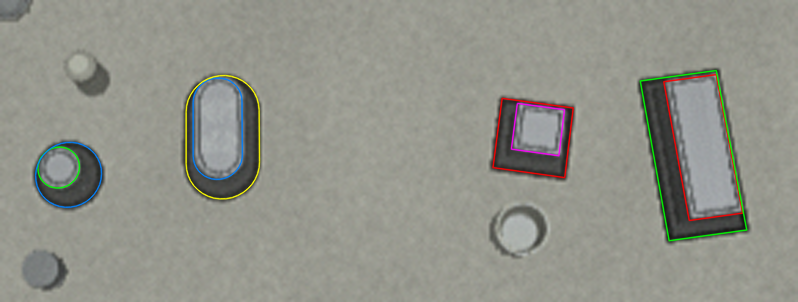

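View pics/s21c.png

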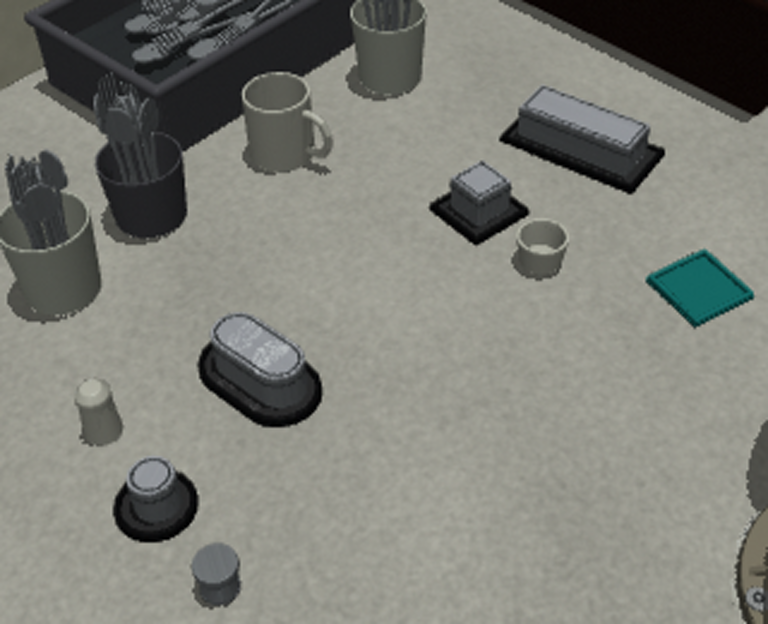

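View pics/w21.png

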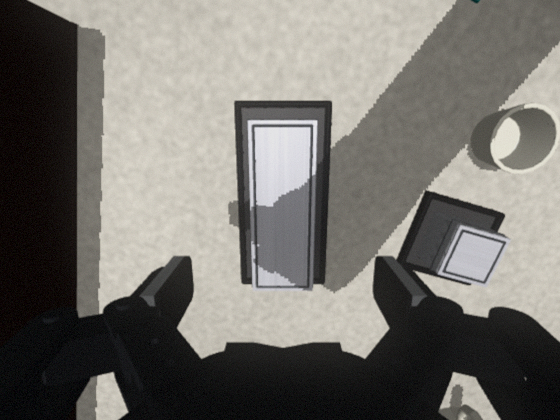

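The overlays match all four tins, each inside its tray. The ramekin, the shaker and the decoy tray haven't moved, and the arm is clear at t=43 s.

Run:
```python
from rig import ctrl
ctrl.close_job()
```

```text
the job is handed in; nothing more can be done
```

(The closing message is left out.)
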